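# Clear the repair bench: glass into the caddy, driver into the cup

### The arm

A 7-joint arm with a two-finger parallel gripper is mounted at the origin on the work surface. World frame = base frame: x ahead of the robot, y to its left, z up, the work surface at z = 0. Lengths are in m, angles in degrees, forces in N, time in s.
With the tool pointing down it reaches from about 0.425 to 0.925 m from the base axis. Payload 6.8 kg.
Tool frame: the origin (TCP) lies between the finger pads; the fingertips stand 19 mm ahead of it and the grasp point (between the pads) is the TCP; x points along the fingers, y is the direction in which the jaws open and shut, and the axes are right-handed (so a half turn about x gives the same grasp; the last joint's range is limited). The gripper opens to 88 mm and grips with 3 to 60 N. Pads are 20 mm wide; open, the fingers measure 115 mm over their backs; the gripper's body (75 mm by 178 mm) begins 61 mm behind the grasp point.
Start: joints at [57.863, 27.33, 1.283, 89.118, -0.659, 63.558, -4.761], TCP at [0.295, -0.607, 0.242] pointing down, gripper open.
Joint ranges: [-169.35, 169.35], [-19.33, 120.38], [-80.79, 83.38], [13.8, 139.57], [-78.32, 258.32], [9.67, 109.79], [-169.56, 169.56]. Speed limits (degrees/s): [136.94, 136.94, 180, 180, 180, 180, 180].

### API

Orientations are given as [roll, pitch, yaw] about the fixed x, y, z axes, in that order (R = Rz(yaw) Ry(pitch) Rx(roll)).
In Python, from workcell import r, viewer, order, current_time, current_joints, current_joint_vel, current_tau, current_position, current_tcp_rot, current_wrist_force, current_torque, current_opening gives the robot as it stands. Calls block until the motion is done:
- r.move_ptp(position, orientation): joint-space move of the TCP to a pose.
- r.line_to(position, speed=0.15, frame=None): straight line of the TCP; frame=None keeps the orientation; speed is the mean speed in m/s.
- r.move_joints(angles): joint-space move.
- r.command_gripper(opening, force=None): finger opening in m; force is the grip in N (None keeps the last); returns when the fingers have stopped.
- r.pause(seconds).
- r.inverse_kinematics(position, orientation): joint angles nearest the present ones, or None.
- viewer.get_image(name): name is "side" or "top" or "wrist"; returns a dict with "pixels" (420x560x3 uint8, red, green, blue), "depth" (420x560 float32, m along the optical axis (not along the pixel's ray), 0 where there is no reading), "intrinsics" (3x3 intrinsics, pixels), "dist" ([k1, k2, p1, p2, k3] as OpenCV has them; the pictures are not rectified), "pose" (4x4, takes a point from camera to world coordinates). Camera axes: x right, y down, z forward; pixel columns grow to the right and rows downward; lengths in m; the calibration is good to about 2 mm. A picture is of the moment at which its call begins.
A pose or a line that the arm cannot do raises r.MotionError and nothing moves.
- order.hand_in(): hands the job in, once; it reports no verdict.
Readings, each from a call of its own:
- current_time(): time.
- current_joints(): joint angles.
- current_joint_vel(): joint speeds.
- current_tau(): joint torques, N m.
- current_position(): TCP position.
- current_tcp_rot(): TCP orientation.
- current_wrist_force(): force on the tool from outside, world axes, zero at the start.
- current_torque(): the same for the moment, N m.
- current_opening(): finger opening in m.
Only numpy, scipy, OpenCV 4.12 (cv2) and the standard library are available. Lean on these libraries where they do the work, as an engineer would, in place of code of your own. Each camera call takes 0.05 s, during which the arm holds its last target.

### The job

Clear up after the tablet repair: put the amber bottle and the amber jar upright into the two empty cells of the divided caddy, one in each, whichever way you like, and stand the screwdriver from its sloping rest in the metal cup, tip down. The bottle and jar are glass: keep them upright and set them down gently on the cell floor, never drop or ram them. Do not knock over the cup, and leave the tin and the white pot in their cells and the tablet where it lies.

Things in the scene. Friction and masses are not known exactly. Their poses are not given: they have to be found in the camera images.
- caddy: Grey open-topped divided caddy fixed to the bench, 136 x 136 mm and 40 mm high, walls 4 mm, floor 4 mm thick; 2 x 2 square cells, each 62 mm wide inside, cell centres at +-33 mm in its x and y. Origin: centre of its underside; z up. Any yaw.
- cell_a (a point): Centre of the floor of one empty cell (at +33, +33 mm in the caddy's frame), 4 mm above the bench.
- cell_b (a point): Centre of the floor of the other empty cell (at -33, -33 mm in the caddy's frame, across the diagonal), 4 mm above the bench.
- bottle: Amber glass bottle with a black cap, about 0.2 kg: body 48 mm diameter up to 85 mm, shoulder from 85 to 98 mm, cap 26 mm diameter from 98 to 124 mm (its top). Stands on the bench. Origin: centre of its underside; z up along the bottle.
- jar: Squat amber glass jar with a wide black lid, about 0.2 kg: 50 mm diameter, 86 mm high, the lid being the top 22 mm. Stands on the bench. Origin: centre of its underside; z up.
- rest: Black screwdriver rest fixed to the bench: base 110 x 60 x 6 mm, channel leaning 35 degrees from vertical towards its +x. Its cheeks (20 mm over all) end 80 mm up the screwdriver, an 11 mm wide tongue below it at 98 mm; the upper 47 mm stick out free. The tip rests at x = -45, z = 18 mm. Origin: centre of its underside.
- driver: Straight steel precision screwdriver, 145 mm long, 50 g: barrel 12 mm diameter from 36 mm to the end, thin 4 mm blade on the first 30 mm. It leans in the rest, tip down. Origin: the blade tip; its z axis runs along it from tip to handle end.
- driver_end (a point): Centre of the screwdriver's handle end, 145 mm along its z from the tip.
- cup: Round open metal cup, loose, 0.4 kg: 60 mm outside and 54 mm inside diameter, 100 mm high, inner floor 6 mm above its underside. Origin: centre of its underside; z up.
- tin: Bystander: low aluminium tin, 43 mm diameter, 45 mm high, standing in one cell of the caddy. Origin: centre of its underside.
- pot: Bystander: low white plastic pot, 44 mm diameter, 42 mm high, standing in another cell of the caddy. Origin: centre of its underside.
- tablet: Bystander: opened black tablet, 150 x 220 x 8 mm, lying on the bench beyond the work. Origin: centre of its underside.

How it is judged (in metres and radians):
At the end, for the whole second after the job is handed in: Bottle and jar in different empty cells (within 20 mm of centre, tilt under 0.12 rad, underside under 10 mm above the caddy's). Driver tip within 25 mm of the cup's underside height and 30 mm of its axis, lean under 0.55 rad; cup upright within 0.1 rad. All at rest (((horizontal distance between bottle and cell_a below 0.02 m and horizontal distance between jar and cell_b below 0.02 m) or (horizontal distance between bottle and cell_b below 0.02 m and horizontal distance between jar and cell_a below 0.02 m)) and z of each of bottle, jar in the frame of caddy below 0.01 m and angle between each of bottle, jar's own z axis and vertical below 0.12 rad and horizontal distance between driver and cup below 0.03 m and z of driver in the frame of cup below 0.025 m and angle between driver's own z axis and vertical below 0.55 rad and angle between cup's own z axis and vertical below 0.1 rad and linear speed of each of bottle, jar below 0.02 m/s and linear speed of driver below 0.03 m/s); the robot touches nothing.
It fails at once if the bottle, the jar or the cup is tipped by more than 0.6 rad (angle between any of bottle, jar, cup's own z axis and vertical above 0.6 rad).
It fails at once if the bottle or the jar is rammed against the caddy (contact force over 60 N) (contact force between any of bottle, jar and caddy above 60 N).
It fails at once if the bottle or the jar is dropped: let go with its underside over 26 mm above the bench ((contact force between bottle and the fingers below 0.01 N and height (world z) of bottle above 0.026 m and linear speed of bottle above 0.1 m/s) or (contact force between jar and the fingers below 0.01 N and height (world z) of jar above 0.026 m and linear speed of jar above 0.1 m/s)).
It fails at once if the tin or the pot is moved out of its cell or tipped over (distance of any of tin, pot from where it was at the start of the episode above 0.035 m or angle between any of tin, pot's own z axis and vertical above 0.6 rad).
It fails at once if the tablet is shoved by more than 30 mm (distance of tablet from where it was at the start of the episode above 0.03 m).
It also fails if it takes over 69 s, if anything falls off the work surface, if the arm or the gripper's body presses on something with over 40 N, if the wrist force passes 120 N, or if a joint passes its speed limit or range.

## Working session

There is one attempt and no reset: what is moved stays moved. The work goes in short steps, each a Python script; the robot and the scene stay as the last script left them, time stands still between calls to the robot, and variables do not carry over. Pictures are saved under pics/ and viewed, and the job is handed in when it is done.

```bash
ls; mkdir -p pics; python3 - <<'E'
from workcell import *
import cv2,numpy as np
for n in ["side","top","wrist"]:
    im=viewer.get_image(n); cv2.imwrite(f"pics/a_{n}.png",im["pixels"][:,:,::-1])
    np.savez(f"pics/a_{n}.npz",**im)
    print(n,im["intrinsics"].tolist(),im["dist"],im["pose"].round(3).tolist(),(im["depth"]>0).mean())
print(current_time(),current_tcp_rot(),current_opening())
E
```

```text
pics
side [[392.85503120091, 0.0, 280.1552925354951], [0.0, 392.85503120091, 208.5224190497678], [0.0, 0.0, 1.0]] [-0.10199485  0.          0.          0.          0.        ] [[-0.992, -0.074, 0.106, 0.507], [-0.128, 0.659, -0.741, 0.617], [-0.015, -0.748, -0.663, 0.694], [0.0, 0.0, 0.0, 1.0]] 0.9958971088435374
top [[387.05751141879085, 0.0, 278.6720827985559], [0.0, 387.05751141879085, 209.17039849792576], [0.0, 0.0, 1.0]] [-0.09867248  0.          0.          0.          0.        ] [[0.025, -0.985, 0.173, 0.455], [-0.999, -0.022, 0.024, -0.045], [-0.02, -0.174, -0.985, 0.886], [0.0, 0.0, 0.0, 1.0]] 0.9957865646258504
wrist [[365.75547861830466, 0.0, 275.0148809040145], [0.0, 365.75547861830466, 212.03440037957446], [0.0, 0.0, 1.0]] [-0.05828479  0.          0.          0.          0.        ] [[0.438, -0.855, -0.277, 0.371], [-0.899, -0.417, -0.133, -0.572], [-0.002, 0.307, -0.952, 0.384], [0.0, 0.0, 0.0, 1.0]] 0.9959268707482993
0.15 [-85.44364215  89.92247184 120.49635323] 0.08795923560019915
```

View pics/a_top.png

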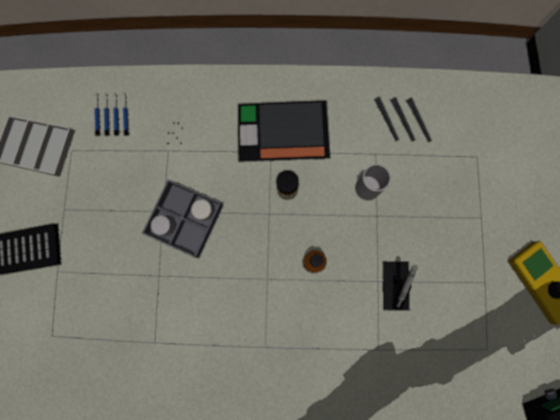

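View pics/a_side.png

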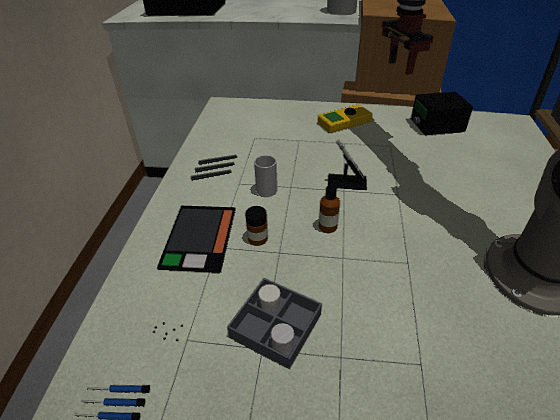

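The top view shows the caddy at about (183,218), with round objects in two cells at (201,209) and (161,225). The jar is at (288,183), the bottle at (315,260), the cup at (375,180), and the rest with the driver at (398,285). The tablet is at (283,130). The side view shows the same layout. Next I'll measure using depth and rays.

```bash
cat > h.py <<'E'
import numpy as np, cv2
def world(im):
    "per-pixel world points from depth"
    d=im["depth"]; h,w=d.shape
    uv=np.stack(np.meshgrid(np.arange(w),np.arange(h)),-1).reshape(-1,1,2).astype(np.float64)
    n=cv2.undistortPoints(uv,im["intrinsics"],im["dist"]).reshape(h,w,2)
    P=np.dstack([n*d[...,None],d])
    T=im["pose"]; return P@T[:3,:3].T+T[:3,3]
def ray(im,uv,z):
    n=cv2.undistortPoints(np.array(uv,float).reshape(-1,1,2),im["intrinsics"],im["dist"]).reshape(-1,2)
    d=np.c_[n,np.ones(len(n))]@im["pose"][:3,:3].T; o=im["pose"][:3,3]
    return o+d*((z-o[2])/d[:,2])[:,None]
def proj(im,P):
    T=np.linalg.inv(im["pose"]); rv=cv2.Rodrigues(T[:3,:3])[0]
    return cv2.projectPoints(np.array(P,float).reshape(-1,1,3),rv,T[:3,3],im["intrinsics"],im["dist"])[0].reshape(-1,2)
E
python3 - <<'E'
from h import *
for n in ["top","side"]:
    im=np.load(f"pics/a_{n}.npz"); im={k:im[k] for k in im}
    W=world(im)
    m=((W[...,2]>.012)&(W[...,2]<.2)&(W[...,0]>.3)&(W[...,0]<.95)&(abs(W[...,1])<.55)).astype(np.uint8)
    k,l,s,c=cv2.connectedComponentsWithStats(m)
    print(n, "bench z",np.median(W[200:400,100:400,2]) )
    for i in range(1,k):
        if s[i,4]<40: continue
        p=W[l==i]; zt=np.percentile(p[:,2],98); t=p[p[:,2]>zt-.006]
        mid=(t.min(0)+t.max(0))/2
        print(c[i].round(0),s[i,4],"ztop",zt.round(4),"topmean",t.mean(0).round(4),"mid",mid.round(4),"ext",(t.max(0)-t.min(0)).round(3))
    crop=im["pixels"][150:330,130:440] if n=="top" else im["pixels"][120:370,180:400]
    cv2.imwrite(f"pics/crop_{n}.png",cv2.resize(crop,None,fx=2.4,fy=2.4,interpolation=cv2.INTER_CUBIC)[:,:,::-1])
E
```

```text
top bench z 0.0001061957738364705
[ 61. 148.] 268 ztop 0.0261 topmean [0.7521 0.5152 0.0234] mid [0.7478 0.522  0.0234] ext [0.132 0.052 0.006]
[373. 181.] 758 ztop 0.1014 topmean [ 0.6665 -0.2304  0.0994] mid [ 0.6662 -0.23    0.0996] ext [0.059 0.058 0.008]
[287. 184.] 557 ztop 0.0885 topmean [ 0.6578 -0.0418  0.0858] mid [ 0.6576 -0.0421  0.0864] ext [0.049 0.047 0.008]
[181. 217.] 1869 ztop 0.05 topmean [0.579  0.1954 0.0472] mid [0.581  0.1922 0.0477] ext [0.079 0.13  0.008]
[ 46. 247.] 871 ztop 0.0245 topmean [0.5043 0.5235 0.0208] mid [0.5089 0.5193 0.0225] ext [0.108 0.061 0.008]
[314. 261.] 436 ztop 0.1257 topmean [ 0.4895 -0.1028  0.1238] mid [ 0.49   -0.1025  0.1245] ext [0.023 0.024 0.007]
[404. 289.] 502 ztop 0.1389 topmean [ 0.4778 -0.2911  0.1369] mid [ 0.4776 -0.2914  0.1372] ext [0.012 0.012 0.008]
side bench z 0.0009398622199095485
[350. 164.] 377 ztop 0.1377 topmean [ 0.4786 -0.29    0.137 ] mid [ 0.479  -0.2909  0.1373] ext [0.013 0.011 0.008]
[266. 174.] 798 ztop 0.1014 topmean [ 0.6659 -0.2279  0.0994] mid [ 0.6662 -0.2285  0.0998] ext [0.059 0.062 0.009]
[329. 209.] 752 ztop 0.1261 topmean [ 0.4894 -0.1009  0.1247] mid [ 0.4898 -0.1027  0.1241] ext [0.024 0.027 0.008]
[257. 224.] 714 ztop 0.0886 topmean [ 0.6578 -0.0397  0.0866] mid [ 0.658  -0.041   0.0863] ext [0.049 0.05  0.007]
[275. 321.] 3368 ztop 0.0504 topmean [0.5775 0.2013 0.0479] mid [0.5806 0.1933 0.0487] ext [0.081 0.132 0.008]
[120. 415.] 44 ztop 0.0149 topmean [0.8196 0.4122 0.013 ] mid [0.8207 0.4128 0.0136] ext [0.032 0.01  0.003]
```

View pics/crop_top.png

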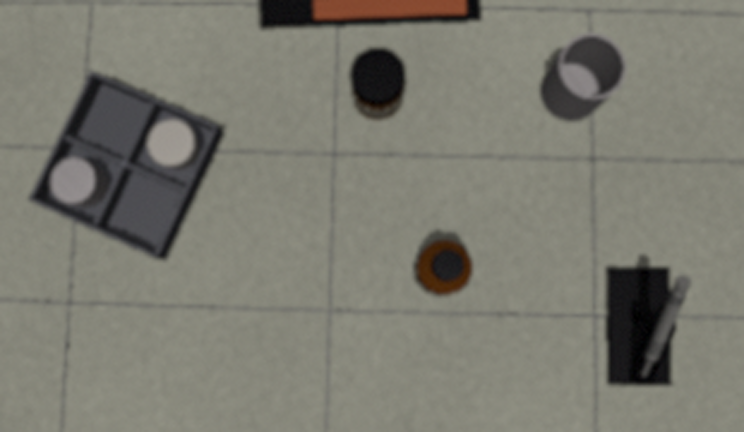

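View pics/crop_side.png

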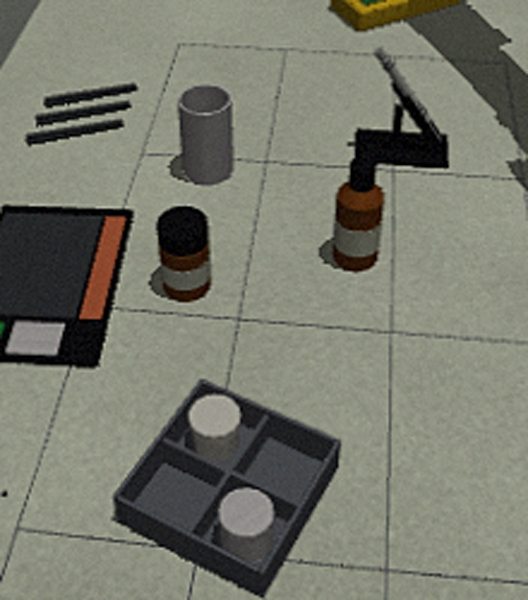

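The enlarged views show the empty cells at top left and bottom right of the caddy. The driver leans from (645,372) up to (683,282), with its handle away from the robot. Next are the caddy rim, the empty cells, and the driver axis.

```bash
python3 - <<'E'
from h import *
for n in ["top","side"]:
    im=np.load(f"pics/a_{n}.npz"); im={k:im[k] for k in im}
    W=world(im)
    box=(W[...,0]>.45)&(W[...,0]<.7)&(W[...,1]>.09)&(W[...,1]<.31)
    rim=box&(W[...,2]>.03)&(W[...,2]<.0435)
    p=W[rim]; r=cv2.minAreaRect(p[:,:2].astype(np.float32)); print(n,"rim rect",np.array(r[0]).round(4),np.array(r[1]).round(4),r[2])
    V=cv2.medianBlur(im["pixels"],3)
    # caddy silhouette color: dark vs bench, by rays at z=.04 outline
    t=(box&(W[...,2]>.0425)).astype(np.uint8); k,l,s,c=cv2.connectedComponentsWithStats(t)
    for i in range(1,k):
        if s[i,4]>60:
            q=W[l==i]; q=q[q[:,2]>np.percentile(q[:,2],50)-.003]; e,rad=cv2.minEnclosingCircle(q[:,:2].astype(np.float32)); print(" top obj",np.round(e,4),round(rad,4),np.median(q[:,2]).round(4), im["pixels"][l==i].mean(0).round(0))
    # driver: points in rest box, above z
    b=(W[...,0]>.36)&(W[...,0]<.52)&(W[...,1]>-.36)&(W[...,1]<-.22)
    hi=b&(W[...,2]>.092)&(W[...,2]<.13)
    q=W[hi]; m=q.mean(0); d=np.linalg.svd(q-m)[2][0]; d*=np.sign(d[2]); print(" driver",m.round(4),d.round(3),"lean",np.degrees(np.arccos(d[2])).round(1),"az",np.degrees(np.arctan2(d[1],d[0])).round(1),len(q))
    e=W[b&(W[...,2]>.125)]; print(" end",e.max(0).round(4))
    base=b&(im["pixels"].max(2)<40)&(W[...,2]<.012)&(W[...,2]>.001)
    q=W[base]; r=cv2.minAreaRect(q[:,:2].astype(np.float32)); print(" base",np.array(r[0]).round(4),np.array(r[1]).round(4),r[2],len(q))
E
```

```text
top rim rect [0.581  0.1933] [0.1375 0.1356] 68.3677749633789
 top obj [0.5988 0.1479] 0.0218 0.0455 [152. 147. 141.]
 top obj [0.5621 0.2374] 0.0211 0.0486 [137. 132. 133.]
 driver [ 0.4586 -0.2895  0.1124] [ 0.557 -0.019  0.83 ] lean 33.9 az -1.9 102
 end [ 0.4834 -0.2854  0.141 ]
 base [ 0.4424 -0.2907] [0.1047 0.0579] 0.09917250275611877 788
side rim rect [0.5815 0.1947] [0.138  0.1368] 68.2350082397461
 top obj [0.5996 0.1486] 0.0228 0.0461 [153. 151. 141.]
 top obj [0.5617 0.2378] 0.0218 0.0494 [137. 135. 133.]
 driver [ 0.4607 -0.2884  0.1105] [ 0.557 -0.012  0.83 ] lean 33.9 az -1.3 74
 end [ 0.4857 -0.2847  0.1415]
 base [ 0.4425 -0.2899] [0.0631 0.1085] 89.3661880493164 418
```

The measurements agree between views:
- **Caddy:** centre about (0.581, 0.194), yaw about -21.7°. The two occupied cells lie on the expected diagonal, and the rim size is 0.137.
- **Rest:** centre (0.442, -0.290), with its +x roughly along world x.
- **Heights:** the bottle, jar, and cup tops match the given sizes within 2 mm.

Next I'll check that the planned poses are reachable.

```bash
cat >> h.py <<'E'
from scipy.spatial.transform import Rotation as Ro
def ori(xt,yt):
    "rpy from tool approach x and jaw y"
    x=np.array(xt,float);x/=np.linalg.norm(x); y=np.array(yt,float); y-=x*(x@y); y/=np.linalg.norm(y)
    M=np.c_[x,y,np.cross(x,y)]; return M
def rpy(M):
    # avoid the exact singular pitch
    import warnings; warnings.simplefilter("ignore")
    return list(Ro.from_matrix(M).as_euler("xyz",degrees=True))
def down(a):
    a=np.radians(a); return rpy(ori([0,0,-1],[np.cos(a),np.sin(a),0]))
JAR=np.array([.658,-.0413]);BOT=np.array([.4897,-.1025]);CUP=np.array([.6662,-.2293])
C=np.array([.5812,.194]); th=np.radians(23.3); u=np.array([np.cos(th),np.sin(th)])*.0467
FAR=C+u; NEAR=C-u
ax=np.array([np.sin(np.radians(35)),-.01,np.cos(np.radians(35))]); ax/=np.linalg.norm(ax)
TIP=np.array([.4424-.045,-.2898,.018])
E
python3 - <<'E'
from workcell import *; from h import *
print(FAR,NEAR,"end pred",TIP+.145*ax, "axis at z=.112",TIP+ax*(.112-.018)/ax[2])
M=Ro.from_euler("xyz",current_tcp_rot(),degrees=True).as_matrix();print(M.round(2))
def t(n,p,o):
    try: q=r.inverse_kinematics(list(p),o)
    except Exception as e: q=e
    print(n,None if q is None else np.round(q,0))
for s in (1,-1):
    t("drv",TIP+.125*ax,rpy(ori(-ax,[0,s,0])));t("drvpre",TIP+.235*ax,rpy(ori(-ax,[0,s,0])))
for a in (-90,-67,-30,0,23,60,90,113,150,180):
    for n,p,z in (("cup",CUP,.16),("cuphi",CUP,.29),("jar",JAR,.07),("bot",BOT,.072),("far",FAR,.075),("near",NEAR,.077)): t((n,a),(*p,z),down(a))
E
```

```text
[0.62409145 0.21247197] [0.53830855 0.17552803] end pred [ 0.48056443 -0.29124993  0.13677111] axis at z=.112 [ 0.46321951 -0.29094753  0.112     ]
[[-0.    0.44 -0.9 ]
 [ 0.   -0.9  -0.44]
 [-1.   -0.    0.  ]]
drv [ 41.  46. -33.  88.  27.  90.  89.]
drvpre [ 38.  45. -35.  76.  26. 102.  91.]
drv [ 16.  41.   5.  91.   8.  81. -73.]
drvpre [ 15.  41.   5.  78.   7.  95. -72.]
('cup', -90) [ 15.  34.  -2.  89.   1.  57. -77.]
('cuphi', -90) [ 16.  28.  -3.  81.   1.  71. -77.]
('jar', -90) [  2.  37.  -6.  98.   5.  45. -96.]
('bot', -90) [ 11.  25.  -8. 120.   6.  35. -91.]
('far', -90) [ -10.   38.  -21.   97.   17.   48. -128.]
('near', -90) [  -7.   31.  -22.  110.   17.   42. -129.]
('cup', -67) [ 17.  34.  -5.  88.   3.  57. -56.]
('cuphi', -67) [ 17.  28.  -5.  81.   3.  71. -55.]
('jar', -67) [  8.  37. -14.  98.  12.  46. -78.]
('bot', -67) [ 15.  26. -13. 120.   9.  36. -71.]
('far', -67) [  -5.   39.  -28.   97.   23.   50. -109.]
('near', -67) [  -2.   32.  -29.  110.   22.   43. -111.]
('cup', -30) [ 22.  35. -12.  88.   8.  58. -22.]
('cuphi', -30) [ 22.  29. -12.  81
[... 1637 characters left out ...]
 38.  56.  60.]
('near', 113) [  8.  36. -43. 109.  33.  48.  60.]
('cup', 150) [ 53.  53. -68.  86.  50.  76. 130.]
('cuphi', 150) [ 52.  44. -68.  78.  40.  84. 136.]
('jar', 150) [ 40.  57. -69.  95.  57.  69. 108.]
('bot', 150) [ 56.  45. -68. 117.  52.  56. 110.]
('far', 150) [ 18.  57. -68.  95.  56.  69.  86.]
('near', 150) [ 23.  49. -68. 108.  53.  62.  82.]
('cup', 180) [   2.   35.   18.   90.  -13.   57. -156.]
('cuphi', 180) [   3.   29.   16.   82.   -8.   70. -160.]
('jar', 180) [ -43.   63.   72.  101.  -66.   69. -131.]
('bot', 180) [  -5.   25.   12.  121.   -9.   34. -167.]
('far', 180) [ 18.  57. -68.  95.  56.  69. 116.]
('near', 180) [ 23.  49. -68. 108.  53.  62. 112.]
```

All poses are reachable. I'll do the driver first, with a coaxial grasp from the handle end.

```bash
python3 - <<'E'
from workcell import *; from h import *
o=rpy(ori(-ax,[0,-1,0]))
r.move_ptp(list(TIP+.215*ax),o); print(current_time(),current_position())
im=viewer.get_image("wrist"); cv2.imwrite("pics/b_wrist.png",im["pixels"][:,:,::-1])
im=viewer.get_image("side"); cv2.imwrite("pics/b_side.png",im["pixels"][:,:,::-1])
E
```

```text
1.6 [ 0.51983253 -0.29381348  0.19446862]
```

View pics/b_wrist.png

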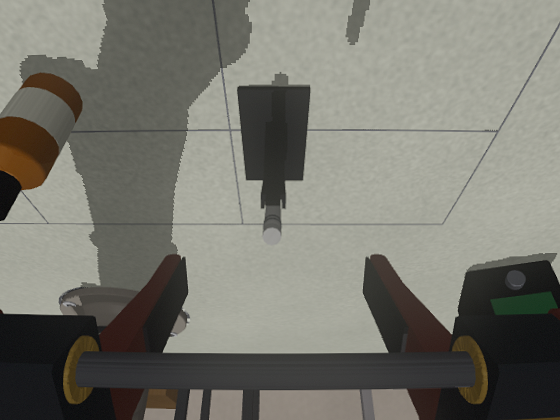

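View pics/b_side.png

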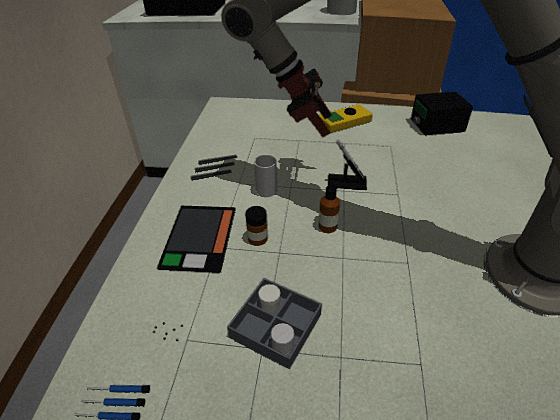

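The handle end (272,234) lies midway between the fingertips (185 and 365), so the tool is aligned. I'll grasp it.

```bash
python3 - <<'E'
from workcell import *; from h import *
r.line_to(list(TIP+.127*ax),speed=.12); print(current_wrist_force())
r.command_gripper(.0,force=20); print("open",current_opening(),current_wrist_force())
r.line_to(list(TIP+.30*ax),speed=.12); print("open",current_opening(),current_time(),current_position())
r.move_ptp([*CUP,.30],down(-90)); print(current_time(),current_position(),current_opening())
for n in ("wrist","side","top"):
    im=viewer.get_image(n); cv2.imwrite(f"pics/c_{n}.png",im["pixels"][:,:,::-1]); np.savez(f"pics/c_{n}.npz",**im)
E
```

```text
[-0.26024348 -0.33130122  0.30804649]
open 0.011604289456317229 [-0.34778503 -0.5366247  -0.04544952]
open 0.011471245051813083 5.3333 [ 0.56895743 -0.29281332  0.26325589]
5.9167 [ 0.66469647 -0.22997348  0.29963471] 0.011250161725679253
```

View pics/c_wrist.png

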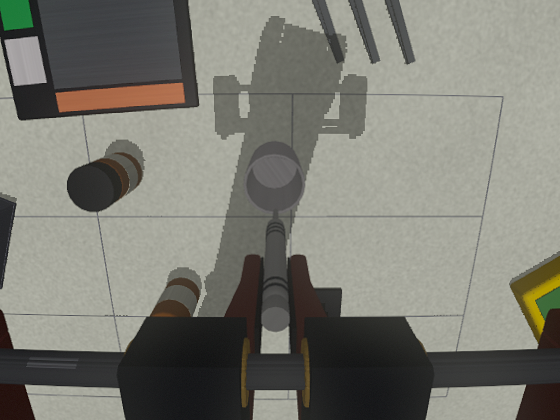

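View pics/c_side.png

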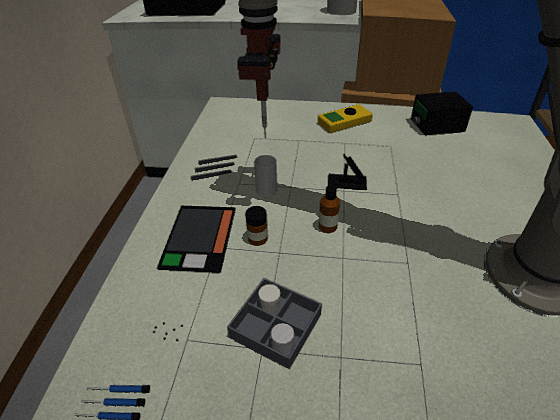

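The driver is held near vertical, with its tip at about (265,138) in side and (275,212) in wrist. I'll check both against the predicted tip.

```bash
python3 - <<'E'
from workcell import *; from h import *
p=current_position()
for n in ("side","wrist","top"):
    im=np.load(f"pics/c_{n}.npz"); im={k:im[k] for k in im}
    print(n,proj(im,[p-[0,0,.127],[p[0],p[1],p[2]+.018],[*CUP,.1]]).round(1))
im=np.load("pics/c_side.npz")["pixels"]; cv2.imwrite("pics/c_s2.png",cv2.resize(im[85:205,210:320],None,fx=5,fy=5)[:,:,::-1])
E
```

```text
side [[264.3 138. ]
 [261.8  84. ]
 [264.9 161.2]]
wrist [[273.  206.4]
 [271.4 312.6]
 [272.  183.6]]
top [[385.2 168.4]
 [408.2 142.7]
 [376.2 177.1]]
```

View pics/c_s2.png

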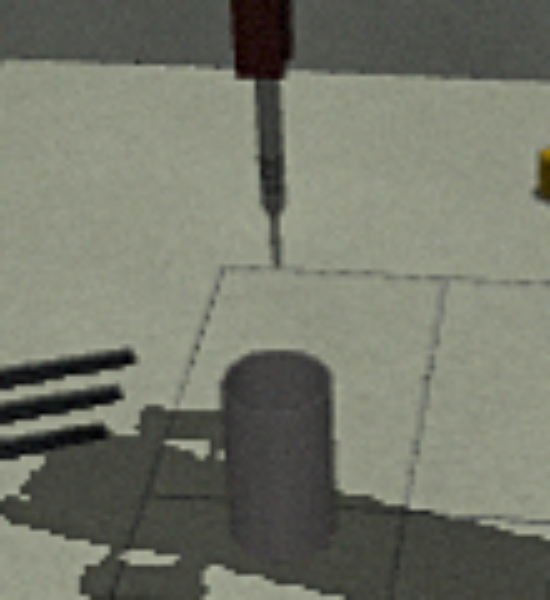

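The predicted tip agrees within 1 px in side and within about 6 px (a few mm) in wrist, and the cup clearance is about 25 mm. I'll lower and release.

```bash
python3 - <<'E'
from workcell import *; from h import *
r.line_to([*CUP,.20],speed=.12)
r.line_to([*CUP,.136],speed=.05); print(current_wrist_force(),current_opening())
r.command_gripper(.045); r.pause(.3); r.command_gripper(.088)
r.line_to([*CUP,.26],speed=.15); print(current_time())
r.move_ptp([*JAR,.20],down(-90)); print(current_time(),current_position())
for n in ("side","top","wrist"):
    im=viewer.get_image(n); cv2.imwrite(f"pics/d_{n}.png",im["pixels"][:,:,::-1]); np.savez(f"pics/d_{n}.npz",**im)
E
```

```text
[-0.35873738  0.51939685 -0.76499972] 0.011595812751857972
11.275
12.0833 [ 0.65830871 -0.04364592  0.20019295]
```

View pics/d_side.png

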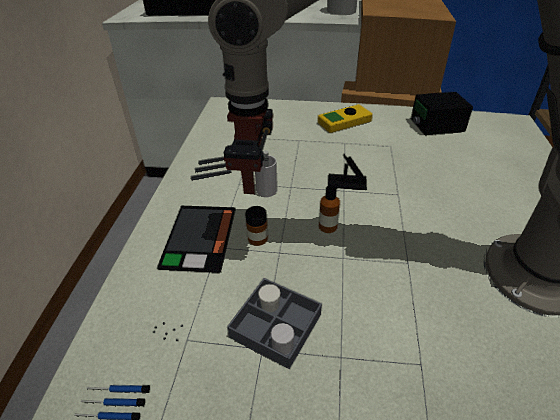

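View pics/d_wrist.png

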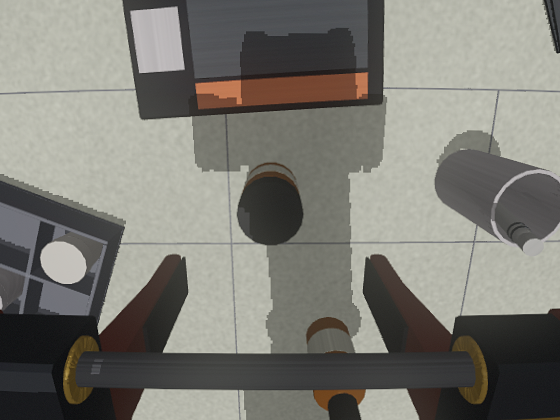

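The driver stands in the cup, with its handle end at (530,245) in wrist. The jar lid at (270,212) is centred between the fingers. Now I'll pick up the jar.

```bash
python3 - <<'E'
from workcell import *; from h import *
o=down(-67)
r.move_ptp([*JAR,.17],o)
r.line_to([*JAR,.07],speed=.1); print(current_wrist_force())
r.command_gripper(.0,force=25); print("open",current_opening(),current_wrist_force())
r.line_to([*JAR,.075],speed=.03); r.line_to([*JAR,.19],speed=.15); print("open",current_opening(),current_wrist_force())
r.line_to([*FAR,.19],speed=.2); print(current_time(),current_position())
for n in ("side","top","wrist"):
    im=viewer.get_image(n); cv2.imwrite(f"pics/e_{n}.png",im["pixels"][:,:,::-1]); np.savez(f"pics/e_{n}.npz",**im)
E
```

```text
[-0.27425535 -0.4815169   0.04763721]
open 0.04890126158746753 [-0.42010652 -0.85853509  0.04499703]
open 0.04894292160404783 [ 0.22560831  0.08322331 -2.24410192]
17.175 [0.62457496 0.21058186 0.1899093 ]
```

View pics/e_side.png

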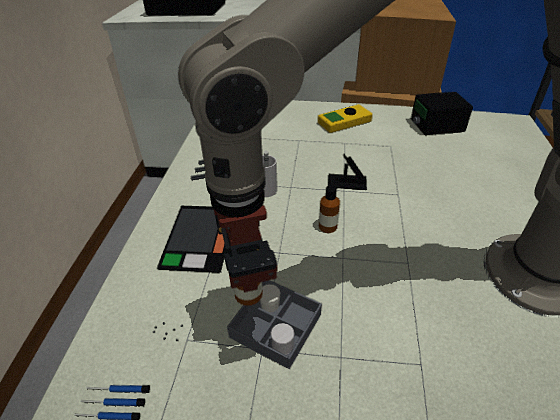

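View pics/e_wrist.png

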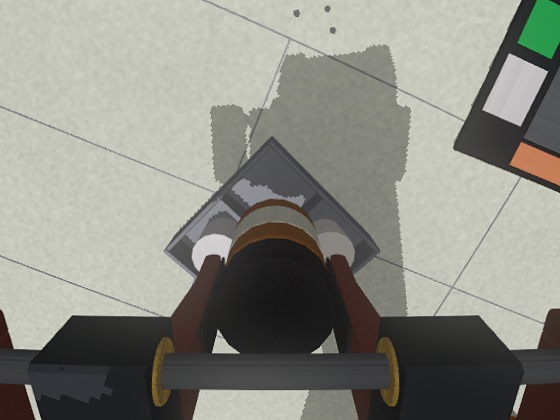

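The jar is held upright over the far cell, and the TCP agrees within 2 mm. I'll lower slowly, checking force on the way.

```bash
python3 - <<'E'
from workcell import *; from h import *
r.line_to([*FAR,.12],speed=.1); r.pause(.2); print(current_position(),current_wrist_force()); f0=current_wrist_force()
ok=True
for z in (.108,.098,.088,.08,.0755):
    r.line_to([*FAR,z],speed=.04); f=current_wrist_force(); print(z,current_position().round(4),(f-f0).round(2))
    if np.linalg.norm(f-f0)>6 and z>.08: ok=False; break
if ok:
    r.command_gripper(.062); r.pause(.2); r.command_gripper(.088)
    r.line_to([*FAR,.2],speed=.15)
    r.move_ptp([*BOT,.24],down(-67)); 
print(current_time(),current_position())
for n in ("side","top","wrist"):
    im=viewer.get_image(n); cv2.imwrite(f"pics/f_{n}.png",im["pixels"][:,:,::-1]); np.savez(f"pics/f_{n}.npz",**im)
E
```

```text
[0.62456123 0.21265503 0.12083771] [-0.4943613  -0.36565475 -2.61658656]
0.108 [0.6238 0.2124 0.1075] [ 1.2  -0.37  0.24]
0.098 [0.6238 0.2124 0.0976] [0.12 0.76 0.05]
0.088 [0.6238 0.2124 0.0876] [-0.03  1.    0.57]
0.08 [0.6238 0.2124 0.0796] [ 0.8   0.35 -0.18]
0.0755 [0.6239 0.2124 0.0752] [ 1.   -0.28  0.34]
23.7583 [ 0.49048183 -0.10123196  0.23990134]
```

View pics/f_side.png

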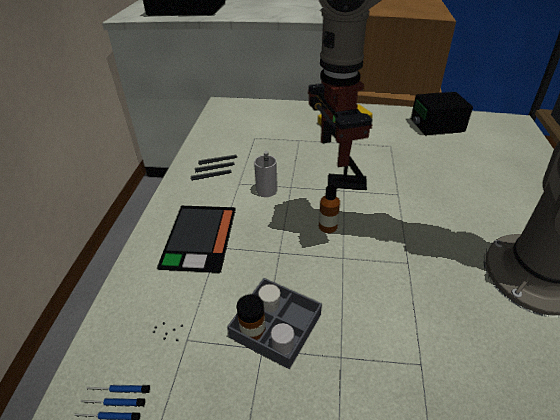

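View pics/f_wrist.png

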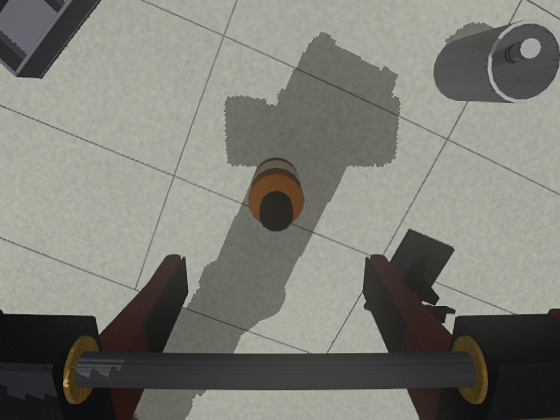

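View pics/f_top.png

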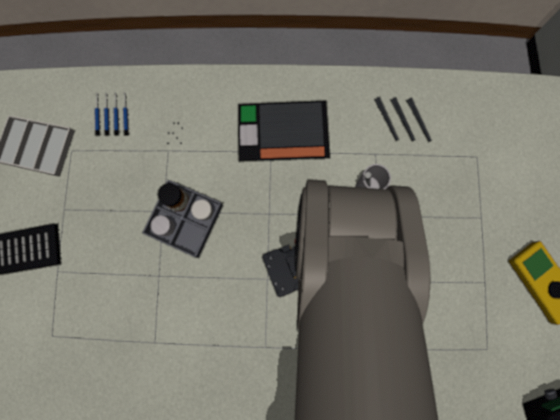

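The jar stands upright in the far cell. The bottle cap (276,210) is centred between the fingers (185 and 365). Next is the bottle.

```bash
python3 - <<'E'
from workcell import *; from h import *
r.line_to([*BOT,.15],speed=.15)
r.line_to([*BOT,.072],speed=.07); print(current_wrist_force())
r.command_gripper(.0,force=25); print("open",current_opening(),current_wrist_force())
r.line_to([*BOT,.077],speed=.03); r.line_to([*BOT,.21],speed=.15); print("open",current_opening(),current_wrist_force())
r.line_to([*NEAR,.21],speed=.2); r.pause(.2); print(current_time(),current_position())
for n in ("side","top","wrist"):
    im=viewer.get_image(n); cv2.imwrite(f"pics/g_{n}.png",im["pixels"][:,:,::-1]); np.savez(f"pics/g_{n}.npz",**im)
E
```

```text
[-0.51245981 -0.72850099  1.39801041]
open 0.04757838060474179 [ 0.63874093  0.65743706 -0.27275788]
open 0.04781453492378642 [ 0.41607695 -0.02701837 -1.94176538]
29.7417 [0.5384037  0.17467379 0.21006962]
```

View pics/g_side.png

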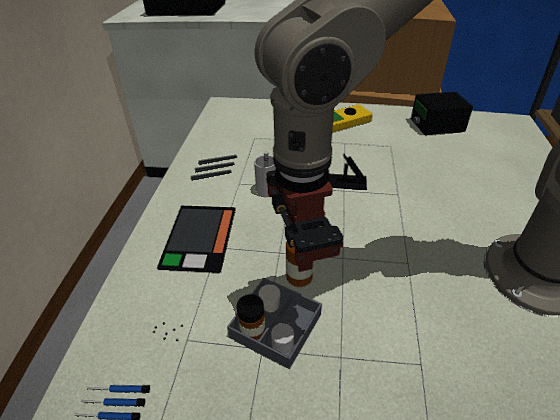

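View pics/g_wrist.png

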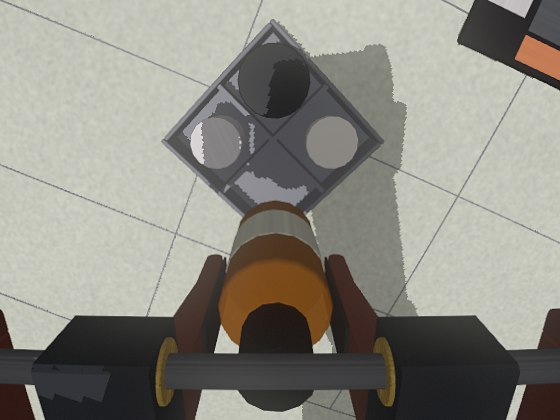

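The bottle is held upright over the near cell, and the jar, tin, and pot are in the other three. I'll lower it.

```bash
python3 - <<'E'
from workcell import *; from h import *
r.line_to([*NEAR,.125],speed=.1); r.pause(.2); f0=current_wrist_force()
ok=True
for z in (.110,.10,.09,.082,.0775):
    r.line_to([*NEAR,z],speed=.04); f=current_wrist_force(); print(z,current_position().round(4),(f-f0).round(2))
    if np.linalg.norm(f-f0)>6 and z>.08: ok=False; break
if ok:
    r.command_gripper(.062); r.pause(.2); r.command_gripper(.088)
    r.line_to([*NEAR,.24],speed=.15)
    r.move_ptp([.42,-.10,.30],down(-67)); 
print(current_time(),current_position())
for n in ("side","top"):
    im=viewer.get_image(n); cv2.imwrite(f"pics/i_{n}.png",im["pixels"][:,:,::-1]); W=world(im)
    b=(W[...,0]>.45)&(W[...,0]<.7)&(W[...,1]>.09)&(W[...,1]<.31)
    for nm,c,lo,hi in (("jar",FAR,.084,.10),("bottle",NEAR,.12,.14)):
        q=W[b&(W[...,2]>lo)&(W[...,2]<hi)&(np.hypot(W[...,0]-c[0],W[...,1]-c[1])<.045)]
        if len(q): print(n,nm,"top mid",((q.min(0)+q.max(0))/2).round(4),"off cell",((q.min(0)+q.max(0))[:2]/2-c).round(4),np.median(q[:,2]).round(4))
    q=W[(np.hypot(W[...,0]-CUP[0],W[...,1]-CUP[1])<.06)&(W[...,2]>.11)&(W[...,2]<.17)]
    if len(q): print(n,"driver top",q.mean(0).round(4),q[:,2].max().round(4))
E
```

```text
0.11 [0.5381 0.1755 0.1097] [-1.39 -1.22 -0.27]
0.1 [0.5381 0.1754 0.0997] [-0.23 -1.81  0.42]
0.09 [0.5381 0.1754 0.0896] [-0.55 -0.5   0.24]
0.082 [0.5381 0.1754 0.0816] [-0.92 -0.02 -0.12]
0.0775 [0.5381 0.1754 0.0772] [-1.07 -0.75 -0.22]
36.6833 [ 0.42061313 -0.09894232  0.29978907]
side jar top mid [0.6248 0.213  0.0895] off cell [0.0007 0.0005] 0.0908
side bottle top mid [0.5375 0.1753 0.1256] off cell [-0.0008 -0.0002] 0.128
side driver top [ 0.6577 -0.2009  0.1328] 0.151
top jar top mid [0.6239 0.2106 0.0888] off cell [-0.0002 -0.0019] 0.0894
top bottle top mid [0.5373 0.1739 0.1262] off cell [-0.001  -0.0017] 0.1276
top driver top [ 0.6567 -0.2032  0.1394] 0.1511
```

View pics/i_side.png

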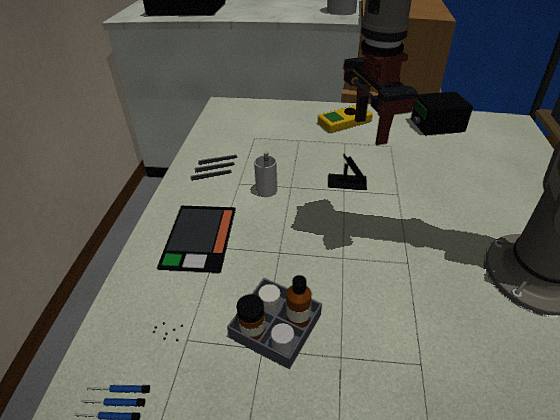

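View pics/i_top.png

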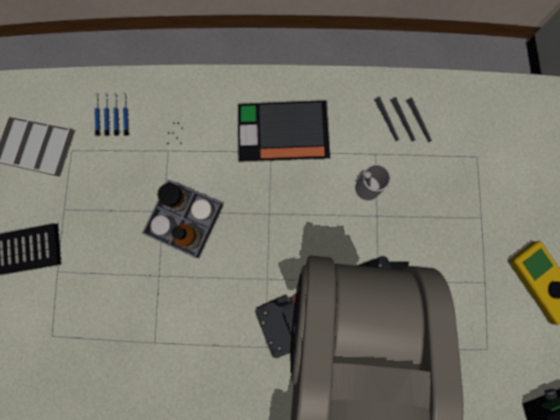

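The jar, bottle, driver, cup, tin, pot, and tablet are all where they should be. The driver leans lightly on the cup rim, with its end at 0.151 m.

```bash
python3 - <<'E'
from workcell import *
order.hand_in(); print(current_time())
E
```

```text
the job is handed in; nothing more can be done
the job is handed in; nothing more can be done
```

The job is done and handed in at about 37 s of the 69 s allowed. The jar is in the far cell, the bottle is in the near cell, and the screwdriver stands tip down in the metal cup.

Last checks before handing in:
- **Bottle and jar:** both stand upright, within about 2 mm of their cell centres in both views. Their tops are within about 1 mm of the height expected for standing on the cell floor. Wrist force changed by about 2 N or less as I lowered each one.
- **Screwdriver:** it leans lightly on the cup rim, roughly 15°, against a limit of about 31°. Its handle end is at 0.151 m, which fits the tip being on the cup floor. I could not see the tip itself.
- **Cup, tin, pot and tablet:** in the final images the cup is upright and all four are where they started.

No check failed. The only disagreements were the usual 1–2 mm between cameras, and about 6 px in the wrist view when I compared the driver's predicted tip before lowering it into the cup.

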